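# Build the test-sieve stack on the shaker

### The arm

A 6-joint arm with a two-finger parallel gripper is mounted at the origin on the work surface. World frame = base frame: x ahead of the robot, y to its left, z up, the work surface at z = 0. Lengths are in m, angles in degrees, forces in N, time in s.
With the tool pointing down it reaches from about 0.4 to 0.825 m from the base axis. Payload 7 kg.
Tool frame: the origin (TCP) lies at the very end of the fingers, on their centre line; the grasp point (between the pads) lies 19 mm behind it (grasp_offset is the x of the grasp point in the tool frame, in m); x points along the fingers, y is the direction in which the jaws open and shut, and the axes are right-handed (so a half turn about x gives the same grasp; the last joint's range is limited). The gripper opens to 88 mm and grips with 3 to 60 N. Pads are 19 mm wide; open, the fingers measure 130 mm over their backs; the gripper's body (78 mm by 193 mm) begins 47 mm behind the grasp point.
Start: joints at [-53.107, 20.546, 0.682, 0, -70.136, -16.507], TCP at [0.235, -0.633, 0.227] pointing down, gripper open.
Joint ranges: [-176.03, 176.03], [-82.01, 121.73], [-58.28, 71.71], [-173.87, 95.51], [-174.79, -0.11], [-173.66, 173.66]. Speed limits (degrees/s): [136.94, 136.94, 172.46, 180, 180, 180].

### API

Orientations are given as [roll, pitch, yaw] about the fixed x, y, z axes, in that order (R = Rz(yaw) Ry(pitch) Rx(roll)).
In Python, from plant import get_obs, snapshot, close_job, grasp_offset gives the robot as it stands.
- The arm moves only by the tool carry_out, never from a script. Its argument "series" is a list that holds one entry, the list of rows, each a list of 6 numbers: the shift along the tool's x, y, z in mm, then the turn, a rotation vector about the tool's x, y, z in degrees. A call has 1 to 10 rows; each row is the pose to reach, as a shift and turn from the pose commanded when the call began, along the tool's axes at that moment; what a row does not reach only later rows make up. A row lasts 1/8 s, in which the tool goes at most 62.5 mm and 10.7 degrees, less where a joint would pass 70% of its speed; a pose out of reach is approached as far as the arm can. A call with a gripper value outside its range is refused whole. "hand" is the gripper's target within -1 to 1 (shut at 1, half-way at 0, fully open at -1), set as the call begins (left out, the last holds). The fingers move at their own pace and stop on an object; the grip force is fixed at half the most. Time passes only in rows, so rows that repeat a pose let the fingers close. It gives the time, the measured TCP pose, the force and the opening at its end, in the units of the state.
- get_obs(): the state, without advancing time (a new reading comes with each control period).
- snapshot(name): name is "scene" or "top"; returns a dict with "color" (480x640x3 uint8, red, green, blue), "fx", "fy", "cx", "cy" (pixels), "eye" and "attitude" of the camera in the world. Camera axes: x right, y down, z forward; pixel columns grow to the right and rows downward; lengths in m; the calibration is good to about 2 mm. A picture is of the moment at which its call begins. There is no depth.
- close_job(): hands the job in, once; it reports no verdict.
The state is a dict: "clock": time; "joint_pos": joint angles; "qvel": joint speeds; "tau": joint torques, N m; "tool_pos": TCP position; "orientation": TCP orientation; "force": force on the tool from outside, world axes, zero at the start; "moment": the same for the moment, N m; "opening": finger opening in m.
Only numpy, scipy, OpenCV 4.12 (cv2) and the standard library are available. Lean on these libraries where they do the work, as an engineer would, in place of code of your own. Each camera call takes 0.05 s, during which the arm holds its last target.

### The job

Build the sieve stack on the blue shaker, one piece at a time from the bottom up: seat the white receiver pan in the shaker's round collar, then nest on it the green fine sieve, the yellow medium sieve, the red coarse sieve (it stands on the balance) and last the lid. Every piece must sit upright and fully home in the one below and be let go before the next is added. Do not tip any piece over, and leave the amber jar and the grey timer where they are.

Things in the scene. Friction and masses are not known exactly. Their poses are not given: they have to be found in the camera images.
- shaker: Sieve shaker, fixed: blue box 130 x 150 mm, grey control box (72 mm high) on its +x side. On top a round dark steel collar, 66 mm outside, 50 mm bore, 10 mm deep, rim 68 mm above the table. Origin: at table height under the middle of the collar, z up. The seated pan has its origin 60 mm above this origin.
- balance: Laboratory balance, fixed: white box 130 x 150 mm, with a grey display part on its +x side (48 mm high) and a round steel weighing plate 100 mm in diameter, top 50 mm above the table. Origin: at table height under the middle of the plate. The red sieve stands on the plate at the start. Not to be confused with the shaker.
- pan: Receiver pan: white round plastic cup with a solid floor, 56 mm in diameter and 32 mm high overall, open at the top (bore 50 mm, 22 mm deep). Foot: solid, 8 mm high, 45 mm wide tapering to 39 mm at the bottom, below the 56 mm shoulder. Origin: centre of the underside of the foot, z up. Loose, 70 to 140 g; stands on the table.
- fine: Fine sieve: green frame 56 mm in diameter, 32 mm high overall, bore open at the top (50 mm wide, 22 mm deep), floor plain light grey. Foot: solid, 8 mm high, 45 mm wide tapering to 39 mm at the bottom, below the 56 mm shoulder. Nested, its origin is 24 mm above that of the piece below. Origin: centre of the underside, z up. Loose, 60 to 130 g; stands on the table.
- medium: Medium sieve: yellow frame 56 mm in diameter, 32 mm high overall, bore open at the top (50 mm wide, 22 mm deep), with a close-wired grey mesh. Foot: solid, 8 mm high, 45 mm wide tapering to 39 mm at the bottom, below the 56 mm shoulder. Nested, its origin is 24 mm above that of the piece below. Origin: centre of the underside, z up. Loose, 60 to 130 g; stands on the table.
- coarse: Coarse sieve: red frame 56 mm in diameter, 32 mm high overall, bore open at the top (50 mm wide, 22 mm deep), open black mesh. Foot: solid, 8 mm high, 45 mm wide tapering to 39 mm at the bottom, below the 56 mm shoulder. Nested, its origin is 24 mm above that of the piece below. Origin: centre of the underside, z up. Loose, 60 to 130 g; stands on the balance (origin 50 mm up).
- lid: Lid: steel disc 56 mm in diameter and 6 mm thick with the same foot below (8 mm high, 45 mm in diameter, tapering to 39 mm) and a black knob on top, 22 mm in diameter and 20 mm high (from 14 to 34 mm above the origin). Nested on a sieve, its origin lies 24 mm above that sieve's origin. Origin: centre of the underside of the foot, z up. Loose, 80 g; stands on the table, knob up.
- jar: Small amber jar with a white cap, 44 mm in diameter, 70 mm high, loose, standing on the table to the robot's left. Origin: centre of the underside. A bystander, to be left alone.
- timer: Round grey timer, 48 mm in diameter, 14 mm thick, with a small green display, lying loose on the table among the pieces. Origin: centre of the underside. A bystander, to be left alone.

How it is judged (in metres and radians):
On the way, in this order (a step that is already met when the one before it is completed fails the run):
1. receiver pan seated in the shaker's collar and let go (horizontal distance between pan and shaker below 0.005 m and z of pan in the frame of shaker between 0.057 and 0.063 m and angle between pan's own z axis and vertical below 0.08 rad and linear speed of pan below 0.02 m/s and contact force between the fingers and pan below 0.1 N), for 0.2 s.
2. green fine sieve nested on the pan and let go (horizontal distance between fine and pan below 0.005 m and z of fine in the frame of pan between 0.021 and 0.027 m and angle between fine's own z axis and vertical below 0.08 rad and linear speed of fine below 0.02 m/s and contact force between the fingers and fine below 0.1 N), for 0.2 s.
3. yellow medium sieve nested on the green one and let go (horizontal distance between medium and fine below 0.005 m and z of medium in the frame of fine between 0.021 and 0.027 m and angle between medium's own z axis and vertical below 0.08 rad and linear speed of medium below 0.02 m/s and contact force between the fingers and medium below 0.1 N), for 0.2 s.
4. red coarse sieve nested on the yellow one and let go (horizontal distance between coarse and medium below 0.005 m and z of coarse in the frame of medium between 0.021 and 0.027 m and angle between coarse's own z axis and vertical below 0.08 rad and linear speed of coarse below 0.02 m/s and contact force between the fingers and coarse below 0.1 N), for 0.2 s.
5. lid nested on the red sieve and let go (horizontal distance between lid and coarse below 0.005 m and z of lid in the frame of coarse between 0.021 and 0.027 m and angle between lid's own z axis and vertical below 0.08 rad and linear speed of lid below 0.02 m/s and contact force between the fingers and lid below 0.1 N), for 0.2 s.
At the end, for the whole second after the job is handed in: Pan in the shaker's collar, then green, yellow and red sieve and the lid, each nested on the one before: centres within 5 mm horizontally, height within 3 mm of fully home, tilt below 0.08 rad; all at rest and touched by no finger (all of step 1 and all of step 2 and all of step 3 and all of step 4 and all of step 5).
It fails at once if the jar is shoved from its place (more than 20 mm) (distance of jar from where it was at the start of the episode above 0.02 m).
It fails at once if the timer is shoved from its place (more than 20 mm) (distance of timer from where it was at the start of the episode above 0.02 m).
It fails at once if a piece of the stack is tipped over (more than 40 degrees) (angle between any of pan, fine, medium, coarse, lid's own z axis and vertical above 0.7 rad).
It also fails if it takes over 144 s, if anything falls off the work surface, if the arm or the gripper's body presses on something with over 40 N, if the wrist force passes 120 N, or if a joint passes its speed limit or range.

## Working session

There is one attempt and no reset: what is moved stays moved. The work goes in short steps, Python scripts to look and compute and a tool call to move; the robot and the scene stay as the last step left them, time stands still between calls to the robot, and variables do not carry over. Pictures are saved under pics/ and viewed, and the job is handed in when it is done.

Besides the shell and the picture viewer there is one more tool, called after "Emit:" by a JSON object that holds its "name" and its "arguments", one argument or row to a line. carry_out: Moves the arm, as the interface text tells. Its arguments: {"type":"object","properties":{"series":{"type":"array","items":{"type":"array","items":{"type":"array","items":{"type":"number"}}}},"hand":{"type":"number"}},"required":["series"]}

```bash
mkdir -p pics; ls; python3 - <<'E'
from plant import *
import cv2
print(grasp_offset, get_obs())
for n in ("scene","top"):
    s=snapshot(n); cv2.imwrite(f"pics/{n}0.png",s["color"][:,:,::-1]); print({k:v for k,v in s.items() if k!="color"})
E
```

```text
pics
-0.0188 {'clock': 0.0, 'joint_pos': array([-5.31089999e+01,  2.05917753e+01,  6.34050743e-01, -2.14834194e-02,
       -7.01339376e+01, -1.65059086e+01]), 'qvel': array([ 0.00114345, -0.10496093,  0.09479193,  0.05438097, -0.04415684,
        0.05056913]), 'tau': array([ 1.15142561e-04, -5.82725573e+01,  2.93065470e+01,  6.99709922e+00,
        7.22651108e-03, -1.63213567e-04]), 'tool_pos': array([ 0.23492924, -0.63228643,  0.22561665]), 'orientation': array([ 94.08222706,  89.90613865, 114.46000182]), 'force': array([ 0.08940119,  0.68072573, -0.9284341 ]), 'moment': array([ 0.01868125, -0.00984293, -0.01874511]), 'opening': 0.0873791413887363}
{'fx': 507.41435535744233, 'fy': 507.41435535744233, 'cx': 325.04634590304676, 'cy': 238.48359064359053, 'eye': array([ 0.98468454, -0.20827402,  0.75928312]), 'attitude': array([-1.44555922e+02, -1.03486781e-01,  6.13225125e+01])}
{'fx': 461.259277384445, 'fy': 461.259277384445, 'cx': 317.0984323914941, 'cy': 239.00688510642982, 'eye': array([0.4426613 , 0.03082445, 1.02095246]), 'attitude': array([-172.68806299,    0.50232127,  -89.0445789 ])}
```

View pics/scene0.png

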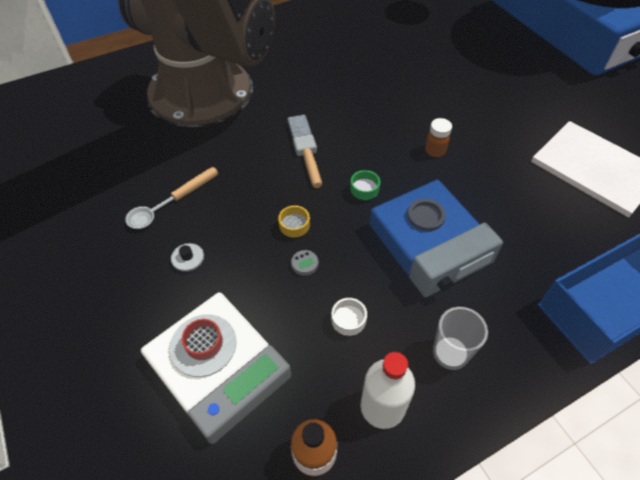

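View pics/top0.png

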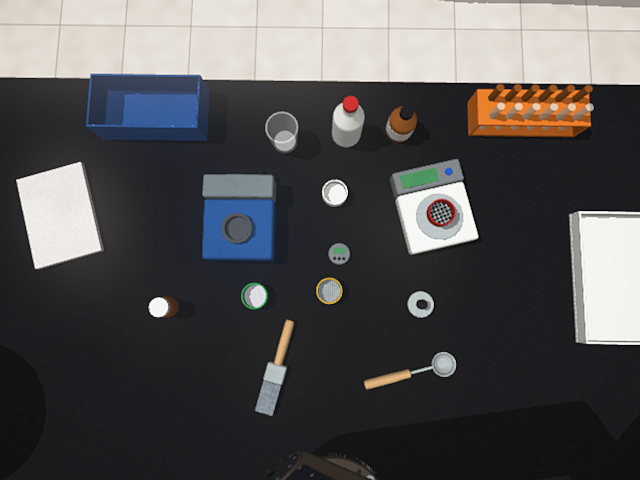

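```bash
cat > h.py <<'E'
import numpy as np, cv2
from scipy.spatial.transform import Rotation as R
from scipy.optimize import minimize
def proj(s,P):
    Rm=R.from_euler('xyz',s["attitude"],degrees=True).as_matrix()
    c=(np.atleast_2d(P)-s["eye"])@Rm
    return np.c_[s["fx"]*c[:,0]/c[:,2]+s["cx"], s["fy"]*c[:,1]/c[:,2]+s["cy"]]
def unproj(s,u,v,z):
    Rm=R.from_euler('xyz',s["attitude"],degrees=True).as_matrix()
    d=Rm@np.array([(u-s["cx"])/s["fx"],(v-s["cy"])/s["fy"],1]); t=(z-s["eye"][2])/d[2]
    return s["eye"]+t*d
a=np.linspace(0,2*np.pi,72,endpoint=False)
def circ(x,y,z,r): return np.c_[x+r*np.cos(a),y+r*np.sin(a),0*a+z]
E
python3 - <<'E'
from h import *; from plant import *
import pickle
S={n:snapshot(n) for n in("scene","top")}; pickle.dump(S,open("S0.pkl","wb"))
A={"pan":((335,193),(349,317)),"fine":((255,296),(365,185)),"med":((329,291),(294,221)),"coarse":((441,212),(202,339)),"lid":((421,304),(187,257)),"shk":((238,228),(426,214)),"jar":((160,307),(440,137)),"timer":((339,254),(305,263))}
Z=dict(pan=.032,fine=.032,med=.032,coarse=.082,lid=.014,shk=.068,jar=.07,timer=.014)
for n,(t,c) in A.items():
    print(n,unproj(S["top"],*t,Z[n]).round(4),unproj(S["scene"],*c,Z[n]).round(4))
for cam,i in(("top",0),("scene",1)):
    tiles=[]
    for n in A:
        u,v=A[n][i]; im=S[cam]["color"][v-28:v+28,u-28:u+28,::-1]
        tiles.append(cv2.resize(im,(200,200),interpolation=cv2.INTER_NEAREST))
    cv2.imwrite(f"pics/z_{cam}.png",np.vstack([np.hstack(tiles[:4]),np.hstack(tiles[4:])]))
E
```

```text
pan [0.6715 0.0041 0.032 ] [0.6833 0.0013 0.032 ]
fine [0.4449 0.1719 0.032 ] [0.4579 0.168  0.032 ]
med [0.4581 0.0144 0.032 ] [0.4704 0.0107 0.032 ]
coarse [ 0.6231 -0.2136  0.082 ] [ 0.6331 -0.2159  0.082 ]
lid [ 0.4338 -0.1847  0.014 ] [ 0.4388 -0.1845  0.014 ]
shk [0.5854 0.2071 0.068 ] [0.5916 0.2075 0.068 ]
jar [0.4193 0.3603 0.07  ] [0.4493 0.3409 0.07  ]
timer [ 0.5393 -0.0067  0.014 ] [ 0.5492 -0.0084  0.014 ]
```

View pics/z_top.png

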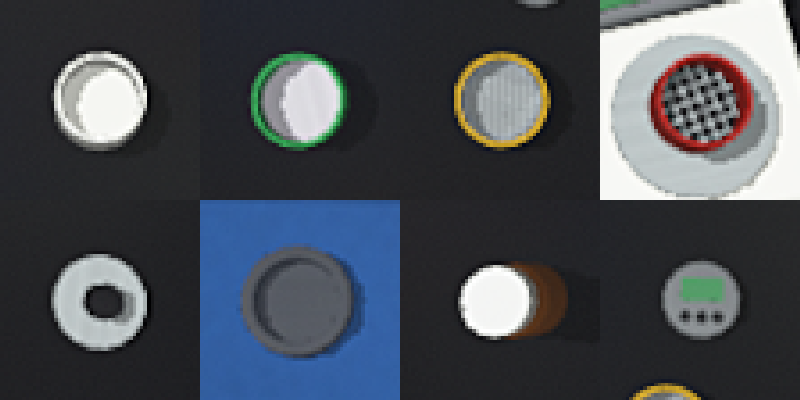

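View pics/z_scene.png

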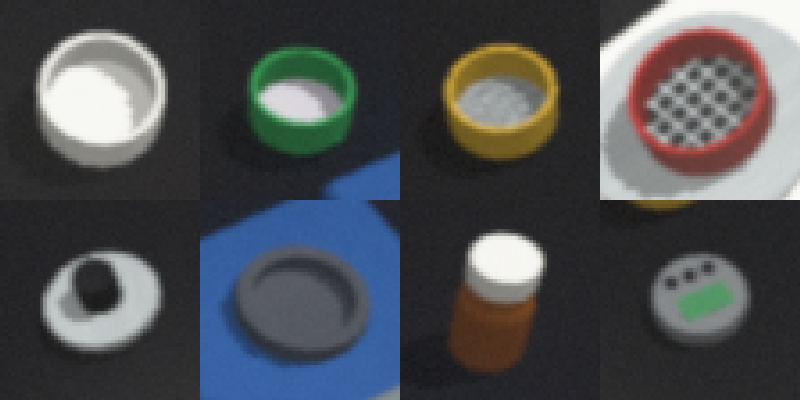

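```bash
cat > fit.py <<'E'
from h import *
def outline(im,n):
    im=im.astype(int);r,g,b=im[...,0],im[...,1],im[...,2]; mx=im.max(2);mn=im.min(2)
    if n=="fine": return (g>r*1.3)&(g>b*1.3)&(g>50)
    if n=="med": return (r>b*1.6)&(g>b*1.3)&(r>60)
    if n=="coarse": return (r>g*2)&(r>b*2)&(r>60)
    if n=="shk": return ~((b>r*1.5))
    return mx>75
# silhouettes: list of (z,r)
SIL=dict(pan=[(.032,.028),(.008,.028),(0,.0195)],lid=[(.014,.028),(.008,.028)],shk=[(.068,.033),(.058,.033)],timer=[(.014,.024),(0,.024)])
SIL["fine"]=SIL["med"]=[(.032,.028),(.008,.028)]; SIL["coarse"]=[(.082,.028),(.058,.028)]
def fit(s,n,x0,sil=None,half=26):
    sil=sil or SIL[n]; zt=sil[0][0]
    u,v=proj(s,[*x0,zt])[0].round().astype(int); H=half
    im=s["color"][v-H:v+H,u-H:u+H]
    m=outline(im,n).astype(np.uint8)
    nn,lab,st,_=cv2.connectedComponentsWithStats(m)
    d=[ (st[i,4] if np.hypot(*(np.argwhere(lab==i).mean(0)-H))<14 else 0) for i in range(1,nn)]
    k=1+int(np.argmax(d)); pts=np.argwhere(lab==k)[:,::-1].astype(np.int32)
    hull=cv2.convexHull(pts); M=np.zeros((2*H,2*H),np.uint8); cv2.fillConvexPoly(M,hull,1)
    K=8; M8=cv2.blur(cv2.resize(M*1.0,None,fx=K,fy=K,interpolation=cv2.INTER_NEAREST),(9,9))
    def cost(p):
        q=np.vstack([proj(s,circ(p[0],p[1],z,r)) for z,r in sil])-[u-H,v-H]+.5
        h=cv2.convexHull((q*K).astype(np.float32)); I=np.zeros(M8.shape,np.uint8)
        cv2.fillConvexPoly(I,(h*16).round().astype(np.int32),1,shift=4); return np.abs(I-M8).sum()/K/K
    x=np.array(x0)[:2]
    for _ in range(2):
        o=minimize(cost,x,method="Nelder-Mead",options=dict(initial_simplex=[x,x+[.006,0],x+[0,.006]],xatol=5e-5,fatol=.1)); x=o.x
    return x,o.fun,M.sum()
E
cat > run0.py <<'E'
from fit import *; import pickle
S=pickle.load(open("S0.pkl","rb"))
X0=dict(pan=(.675,.003),fine=(.45,.17),med=(.463,.012),coarse=(.627,-.2145),lid=(.436,-.1845),shk=(.588,.207),timer=(.543,-.008))
for n in X0:
    a_=fit(S["top"],n,X0[n]);b_=fit(S["scene"],n,X0[n]); print(n,a_[0].round(4),round(a_[1]),a_[2],b_[0].round(4),round(b_[1]),b_[2],((a_[0]-b_[0])*1e3).round(1))
E
python3 run0.py
```

```text
pan [0.6755 0.0056] 39 591 [0.6762 0.0055] 97 1194 [-0.7  0.1]
fine [0.446  0.1756] 41 604 [0.4469 0.1746] 66 804 [-0.9  1. ]
med [0.4597 0.0147] 52 599 [0.4612 0.0146] 90 919 [-1.5  0.2]
coarse [ 0.6247 -0.2156] 55 610 [ 0.6188 -0.216 ] 311 1062 [5.9 0.4]
lid [ 0.4339 -0.1833] 39 583 [ 0.4351 -0.184 ] 53 773 [-1.2  0.7]
shk [0.5868 0.2107] 48 765 [0.5885 0.2103] 80 953 [-1.8  0.4]
timer [ 0.5415 -0.0061] 28 382 [ 0.5411 -0.0057] 85 537 [ 0.3 -0.4]
```

```bash
cat > st.py <<'E'
from h import *; from plant import *
import sys
def go(target,yaw=None,sgn=1):
    o=get_obs(); M=R.from_euler('xyz',o["orientation"],degrees=True).as_matrix()
    y=np.array([0,sgn,0.]);x=np.array([0,0,-1.]); T=np.c_[x,y,np.cross(x,y)]
    rv=R.from_matrix(M.T@T).as_rotvec(degrees=True)
    print("t",round(o["clock"],2),"pos",o["tool_pos"].round(4),"F",o["force"].round(1),"open",round(o["opening"],4),"q",o["joint_pos"].round(1))
    print("shift",(M.T@(np.array(target)-o["tool_pos"])*1e3).round(1),"turn",rv.round(2))
    return M
if __name__=="__main__":
    M=go([float(v) for v in sys.argv[1:4]],sgn=float(sys.argv[4]) if len(sys.argv)>4 else 1); print(M.round(3).tolist())
E
python3 st.py .6758 .0056 .16 1; python3 st.py .6758 .0056 .16 -1
python3 - <<'E'
from h import *;import pickle
S=pickle.load(open("S0.pkl","rb"))
print(unproj(S["top"],346,143,0),unproj(S["top"],284,150,0),unproj(S["scene"],455,360,0),unproj(S["scene"],385,415,0))
E
```

```text
t 0.2 pos [ 0.235  -0.6325  0.226 ] F [0.6 0.2 0.2] open 0.0875 q [-53.1  20.6   0.7  -0.  -70.1 -16.5]
shift [ 66.4 444.5 635.5] turn [ 2.038e+01 -2.000e-02 -6.000e-02]
[[-0.001, -0.348, 0.937], [0.001, 0.937, 0.348], [-1.0, 0.001, -0.0]]
t 0.2 pos [ 0.235  -0.6325  0.226 ] F [0.6 0.2 0.2] open 0.0875 q [-53.1  20.6   0.7  -0.  -70.1 -16.5]
shift [ 66.4 444.5 635.5] turn [-1.5962e+02  8.0000e-02 -3.0000e-02]
[[-0.001, -0.348, 0.937], [0.001, 0.937, 0.348], [-1.0, 0.001, -0.0]]
[ 0.79631126 -0.02056715  0.        ] [0.77777243 0.12116704 0.        ] [0.81429984 0.1190416  0.        ] [ 0.83334396 -0.02330518  0.        ]
```

Emit:
{"name": "carry_out", "arguments": {
  "series": [
    [[5, 40, 58, 8, 0, 0], [10, 80, 115, 16, 0, 0], [15, 120, 172, 20.4, 0, 0], [20, 160, 229, 20.4, 0, 0], [25, 200, 286, 20.4, 0, 0], [30, 236, 338, 20.4, 0, 0], [35, 272, 389, 20.4, 0, 0], [40, 300, 429, 20.4, 0, 0], [40, 300, 429, 20.4, 0, 0]]
  ]
}}

```text
clock: 1.32
tool_pos: [0.5341, -0.1993, 0.1861]
orientation: [145.4, 90.0, 145.5]
force: [0.2, -0.2, -0.2]
opening: 0.0877
```

```bash
python3 st.py .6758 .0056 .16 1
```

```text
t 1.32 pos [ 0.5341 -0.1993  0.1861] F [ 0.2 -0.2 -0.2] open 0.0877 q [ -0.8  12.5 -16.1  -0.  -61.4 -89. ]
shift [ 26.1 204.6 142.2] turn [ 0.14 -0.01 -0.01]
[[-0.0, -0.002, 1.0], [0.0, 1.0, 0.002], [-1.0, 0.0, -0.0]]
```

Emit:
{"name": "carry_out", "arguments": {
  "series": [
    [[7, 50, 35, 0, 0, 0], [14, 100, 70, 0, 0, 0], [20, 150, 104, 0, 0, 0], [26, 190, 132, 0, 0, 0], [45, 204.6, 142, 0, 0, 0], [80, 204.6, 142, 0, 0, 0], [80, 204.6, 142, 0, 0, 0]]
  ]
}}

```text
clock: 2.2
tool_pos: [0.6722, 0.0019, 0.103]
orientation: [-169.8, 89.6, -169.8]
force: [-0.3, -0.4, 0.5]
opening: 0.0873
```

```bash
python3 st.py .6758 .0056 .012 1; python3 - <<'E'
from plant import *; import cv2,numpy as np
cv2.imwrite("pics/a1.png",snapshot("scene")["color"][:,:,::-1])
E
```

```text
t 2.2 pos [0.6722 0.0019 0.103 ] F [-0.3 -0.4  0.5] open 0.0873 q [ 1.670e+01  2.590e+01 -8.100e+00 -1.000e-01 -5.640e+01 -1.067e+02]
shift [91.   3.9  4.3] turn [-0.05 -0.38  0.07]
[[-0.007, 0.001, 1.0], [-0.001, 1.0, -0.001], [-1.0, -0.001, -0.007]]
```

View pics/a1.png

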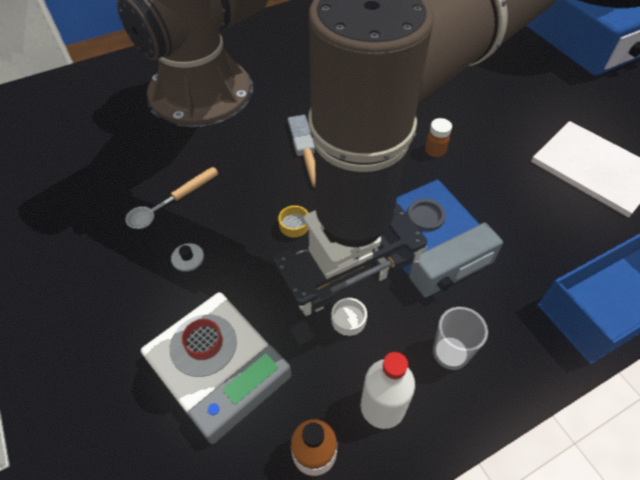

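Emit:
{"name": "carry_out", "arguments": {
  "series": [
    [[0, 0, 0, 0, 0, 0], [0, 0, 0, 0, 0, 0], [0, 0, 0, 0, 0, 0]]
  ]
}}

```text
clock: 2.62
tool_pos: [0.6751, 0.0024, 0.1077]
orientation: [15.6, 89.9, 15.6]
force: [-0.4, -0.1, -0.5]
opening: 0.0876
```

```bash
python3 st.py .6758 .0056 .012 1
```

```text
t 2.62 pos [0.6751 0.0024 0.1077] F [-0.4 -0.1 -0.5] open 0.0876 q [  16.7   25.6   -7.9    0.   -56.4 -106.7]
shift [95.7  3.2  0.5] turn [-0.03  0.09 -0.02]
[[0.002, 0.001, 1.0], [0.0, 1.0, -0.001], [-1.0, 0.0, 0.002]]
```

Emit:
{"name": "carry_out", "arguments": {
  "series": [
    [[30, 3, 0.5, 0, 0, 0], [55, 3, 0.5, 0, 0, 0], [75, 3, 0.5, 0, 0, 0], [88, 3, 0.5, 0, 0, 0], [94, 3, 0.5, 0, 0, 0], [94, 3, 0.5, 0, 0, 0], [94, 3, 0.5, 0, 0, 0]]
  ]
}}

```text
clock: 3.5
tool_pos: [0.6758, 0.0056, 0.0134]
orientation: [9.4, 89.9, 9.4]
force: [0.1, 0.5, -0.9]
opening: 0.088
```

```bash
python3 st.py .6758 .0056 .012 1;python3 - <<'E'
from plant import *; import cv2,numpy as np
i=snapshot("scene")["color"][:,:,::-1]; cv2.imwrite("pics/a2.png",cv2.resize(i[220:400,240:480],None,fx=3,fy=3))
E
```

```text
t 3.5 pos [0.6758 0.0056 0.0134] F [ 0.1  0.5 -0.9] open 0.088 q [  17.    31.4  -12.5    0.   -46.1 -107. ]
shift [ 1.4  0.  -0. ] turn [-0.01  0.07 -0.01]
[[0.001, 0.0, 1.0], [0.0, 1.0, -0.0], [-1.0, 0.0, 0.001]]
```

View pics/a2.png

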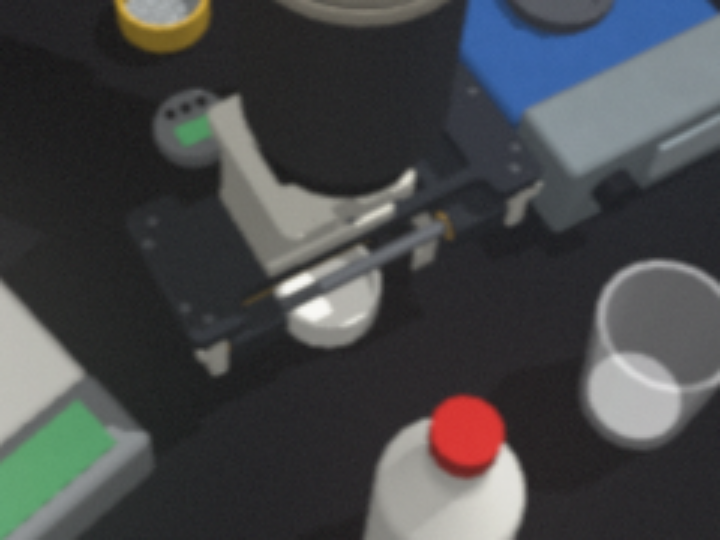

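Emit:
{"name": "carry_out", "arguments": {
  "hand": 1,
  "series": [
    [[0, 0, 0, 0, 0, 0], [0, 0, 0, 0, 0, 0], [0, 0, 0, 0, 0, 0], [0, 0, 0, 0, 0, 0], [0, 0, 0, 0, 0, 0], [0, 0, 0, 0, 0, 0], [0, 0, 0, 0, 0, 0], [0, 0, 0, 0, 0, 0]]
  ]
}}

```text
clock: 4.55
tool_pos: [0.6753, 0.0055, 0.0126]
orientation: [10.9, 90.0, 10.9]
force: [-0.7, 0.1, 1.6]
opening: 0.0552
```

Emit:
{"name": "carry_out", "arguments": {
  "series": [
    [[-20, 0, 0, 0, 0, 0], [-60, 0, 0, 0, 0, 0], [-100, 0, 0, 0, 0, 0], [-115, 35, -15, 0, 0, 0], [-115, 75, -32, 0, 0, 0], [-115, 115, -50, 0, 0, 0], [-115, 155, -67, 0, 0, 0], [-115, 190, -82, 0, 0, 0], [-115, 205, -88, 0, 0, 0], [-115, 205, -88, 0, 0, 0]]
  ]
}}

```text
clock: 5.8
tool_pos: [0.5869, 0.2113, 0.1274]
orientation: [-163.5, 90.0, -163.4]
force: [0.8, 0.1, -1.8]
opening: 0.0552
```

Emit:
{"name": "carry_out", "arguments": {
  "series": [
    [[0, 0, 0, 0, 0, 0], [0, 0, 0, 0, 0, 0], [0, 0, 0, 0, 0, 0]]
  ]
}}

```text
clock: 6.18
tool_pos: [0.5876, 0.2098, 0.1275]
orientation: [-145.2, 90.0, -145.3]
force: [0.1, 0.4, -1.0]
opening: 0.0555
```

```bash
python3 st.py .5876 .2105 .072 1;python3 - <<'E'
from plant import *; import cv2,numpy as np
i=snapshot("scene")["color"][:,:,::-1]; cv2.imwrite("pics/a3.png",cv2.resize(i[120:300,300:540],None,fx=3,fy=3))
i=snapshot("top")["color"][:,:,::-1]; cv2.imwrite("pics/a3t.png",cv2.resize(i[120:300,120:360],None,fx=3,fy=3))
E
```

```text
t 6.17 pos [0.5876 0.2098 0.1275] F [ 0.1  0.4 -1. ] open 0.0555 q [  37.6   20.3  -13.5   -0.   -56.2 -127.6]
shift [55.5  0.7  0. ] turn [-0.08 -0.01  0.  ]
[[-0.0, 0.001, 1.0], [-0.0, 1.0, -0.001], [-1.0, -0.0, -0.0]]
```

View pics/a3.png

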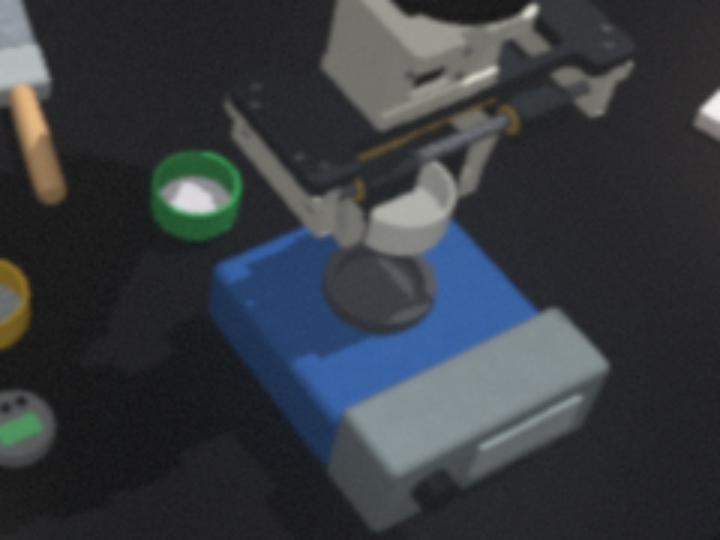

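Emit:
{"name": "carry_out", "arguments": {
  "series": [
    [[20, 0.5, 0, 0, 0, 0], [36, 0.5, 0, 0, 0, 0], [44, 0.5, 0, 0, 0, 0], [48, 0.5, 0, 0, 0, 0], [51, 0.5, 0, 0, 0, 0], [53, 0.5, 0, 0, 0, 0], [54.5, 0.5, 0, 0, 0, 0], [54.5, 0.5, 0, 0, 0, 0]]
  ]
}}

```text
clock: 7.28
tool_pos: [0.5874, 0.2111, 0.0732]
orientation: [29.5, 90.0, 29.5]
force: [0.7, 0.3, -1.2]
opening: 0.055
```

```bash
python3 st.py .5876 .2105 .072 1;python3 - <<'E'
from plant import *; import cv2,numpy as np
i=snapshot("scene")["color"][:,:,::-1]; cv2.imwrite("pics/a4.png",cv2.resize(i[120:300,300:540],None,fx=3,fy=3))
E
```

```text
t 7.28 pos [0.5874 0.2111 0.0732] F [ 0.7  0.3 -1.2] open 0.055 q [  37.7   23.5  -16.7    0.   -49.8 -127.7]
shift [ 1.2 -0.6  0.2] turn [-0.01  0.01 -0.  ]
[[0.0, 0.0, 1.0], [0.0, 1.0, -0.0], [-1.0, 0.0, 0.0]]
```

View pics/a4.png

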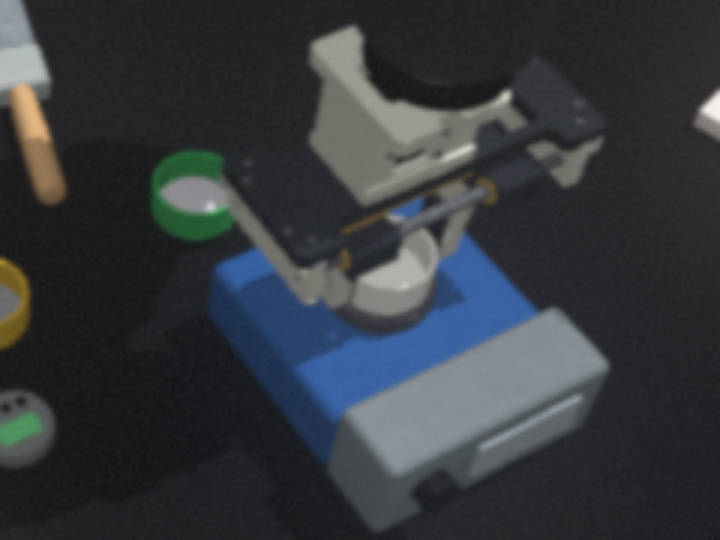

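Emit:
{"name": "carry_out", "arguments": {
  "series": [
    [[1, 0, 0, 0, 0, 0], [1.5, 0, 0, 0, 0, 0], [1.5, 0, 0, 0, 0, 0]]
  ]
}}

```text
clock: 7.7
tool_pos: [0.5875, 0.2111, 0.0725]
orientation: [16.2, 90.0, 16.2]
force: [-3.3, -0.6, 4.6]
opening: 0.0552
```

Emit:
{"name": "carry_out", "arguments": {
  "hand": -1,
  "series": [
    [[0, 0, 0, 0, 0, 0], [0, 0, 0, 0, 0, 0], [0, 0, 0, 0, 0, 0], [0, 0, 0, 0, 0, 0], [0, 0, 0, 0, 0, 0], [0, 0, 0, 0, 0, 0]]
  ]
}}

```text
clock: 8.45
tool_pos: [0.5873, 0.211, 0.0715]
orientation: [-144.5, 90.0, -144.6]
force: [0.3, 0.2, -0.5]
opening: 0.0876
```

Emit:
{"name": "carry_out", "arguments": {
  "series": [
    [[-25, 0, 0, 0, 0, 0], [-65, 0, 0, 0, 0, 0], [-110, 0, 0, 0, 0, 0], [-110, -30, -120, 0, 0, 0], [-110, -40, -170, 0, 0, 0], [-110, -40, -170, 0, 0, 0], [-110, -40, -170, 0, 0, 0], [-110, -40, -170, 0, 0, 0]]
  ]
}}

```text
clock: 9.45
tool_pos: [0.4178, 0.1715, 0.1823]
orientation: [38.2, 89.9, 38.2]
force: [0.6, -0.8, 0.8]
opening: 0.0875
```

```bash
python3 st.py .4464 .175 .012 1;python3 - <<'E'
from plant import *; import cv2,numpy as np
from fit import *
s=snapshot("scene");i=s["color"][:,:,::-1]; cv2.imwrite("pics/a5.png",cv2.resize(i[120:300,300:540],None,fx=3,fy=3))
t=snapshot("top");i=t["color"][:,:,::-1]; cv2.imwrite("pics/a5t.png",cv2.resize(i[120:300,120:360],None,fx=3,fy=3))
E
```

```text
t 9.45 pos [0.4178 0.1715 0.1823] F [ 0.6 -0.8  0.8] open 0.0875 q [  47.5    1.1  -30.1    0.   -58.7 -137.5]
shift [170.3   3.3  28.4] turn [ 0.03  0.08 -0.06]
[[0.001, -0.001, 1.0], [0.001, 1.0, 0.0], [-1.0, 0.001, 0.001]]
```

View pics/a5.png

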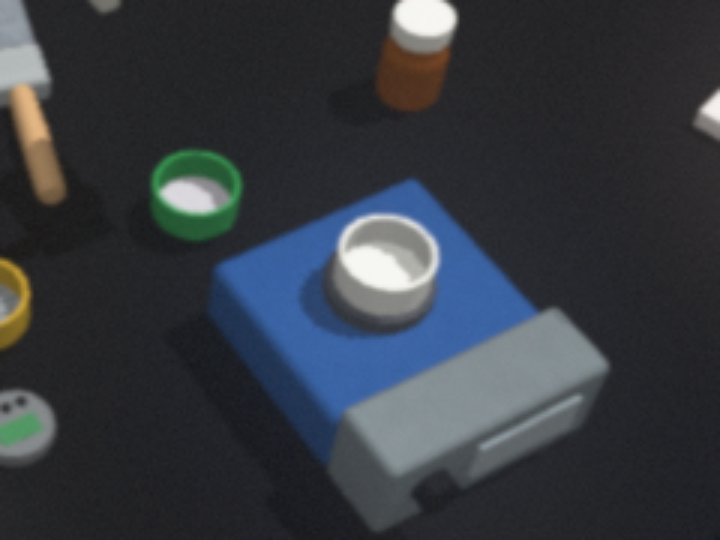

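View pics/a5t.png

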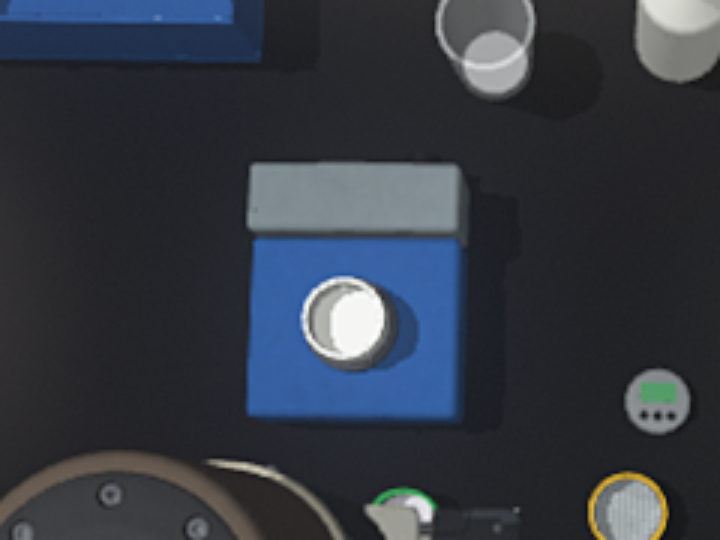

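```bash
python3 - <<'E'
import fit; from fit import *; from plant import *
fit.outline=lambda im,n:(im.min(2)>105)
for c in("top","scene"):
    s=snapshot(c); print(c,fit.fit(s,"pan",(.5876,.2105),sil=[(.092,.028),(.068,.028)]))
E
python3 st.py .4464 .175 .012 1
```

```text
t 9.6 pos [0.4181 0.1714 0.1814] F [ 0.2 -0.8 -0.4] open 0.0876 q [  47.4    1.2  -30.1    0.   -58.7 -137.5]
shift [169.4   3.7  28.3] turn [-0.04 -0.01  0.02]
[[-0.0, 0.001, 1.0], [-0.0, 1.0, -0.001], [-1.0, -0.0, -0.0]]Traceback (most recent call last):
  File "<stdin>", line 4, in <module>
AttributeError: 'function' object has no attribute 'fit'
```

```bash
sed -i 's/^def fit(/def fitp(/' fit.py; sed -i 's/fit(S/fitp(S/g' run0.py; python3 - <<'E'
import fit as F; from plant import *
F.outline=lambda im,n:(im.min(2)>105)
for c in("top","scene"):
    s=snapshot(c); print(c,F.fitp(s,"pan",(.5876,.2105),sil=[(.092,.028),(.068,.028)]))
E
```

```text
top (array([0.58797495, 0.2125485 ]), np.float64(40.426890432098766), np.uint64(663))
scene (array([0.58862139, 0.21213656]), np.float64(61.1352237654321), np.uint64(999))
```

Emit:
{"name": "carry_out", "arguments": {
  "series": [
    [[20, 3.5, 28, 0, 0, 0], [60, 3.5, 28, 0, 0, 0], [100, 3.5, 28, 0, 0, 0], [130, 3.5, 28, 0, 0, 0], [150, 3.5, 28, 0, 0, 0], [162, 3.5, 28, 0, 0, 0], [168, 3.5, 28, 0, 0, 0], [168, 3.5, 28, 0, 0, 0], [168, 3.5, 28, 0, 0, 0]]
  ]
}}

```text
clock: 10.82
tool_pos: [0.4458, 0.1749, 0.0142]
orientation: [40.8, 89.9, 40.8]
force: [0.1, 0.8, 1.1]
opening: 0.0875
```

```bash
python3 st.py .4464 .175 .012 1;python3 - <<'E'
from plant import *; import cv2,numpy as np
i=snapshot("scene")["color"][:,:,::-1]; cv2.imwrite("pics/a6.png",cv2.resize(i[100:280,280:520],None,fx=3,fy=3))
E
```

```text
t 10.82 pos [0.4458 0.1749 0.0142] F [0.1 0.8 1.1] open 0.0875 q [  45.    17.   -38.5    0.   -34.4 -135.1]
shift [2.2 0.1 0.6] turn [-0.01  0.05 -0.05]
[[0.001, 0.0, 1.0], [0.001, 1.0, -0.0], [-1.0, 0.001, 0.001]]
```

View pics/a6.png

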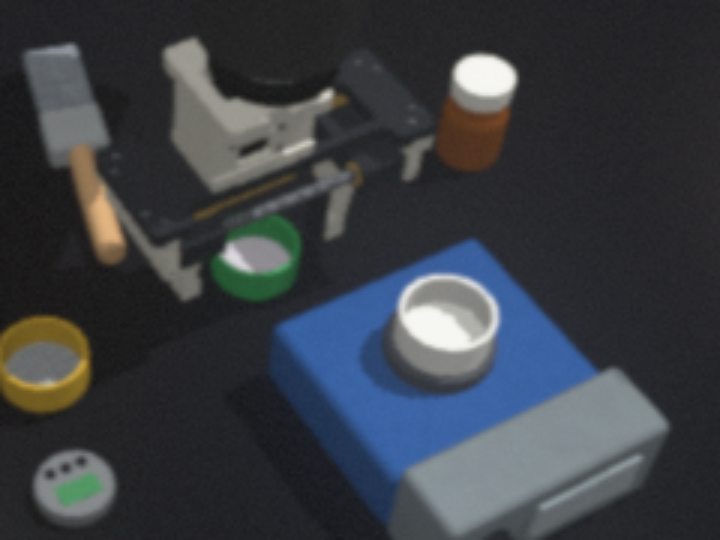

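Emit:
{"name": "carry_out", "arguments": {
  "hand": 1,
  "series": [
    [[1.5, 0, 0.6, 0, 0, 0], [1.5, 0, 0.6, 0, 0, 0], [1.5, 0, 0.6, 0, 0, 0], [1.5, 0, 0.6, 0, 0, 0], [1.5, 0, 0.6, 0, 0, 0], [1.5, 0, 0.6, 0, 0, 0], [1.5, 0, 0.6, 0, 0, 0], [1.5, 0, 0.6, 0, 0, 0]]
  ]
}}

```text
clock: 11.88
tool_pos: [0.446, 0.1746, 0.0121]
orientation: [35.6, 90.0, 35.6]
force: [-1.0, -0.1, 1.6]
opening: 0.0541
```

Emit:
{"name": "carry_out", "arguments": {
  "series": [
    [[-20, 0, 0, 0, 0, 0], [-60, 0, 0, 0, 0, 0], [-100, 0, 0, 0, 0, 0], [-135, 0, 0, 0, 0, 0], [-140, 10, 35, 0, 0, 0], [-140, 20, 75, 0, 0, 0], [-140, 30, 110, 0, 0, 0], [-140, 36, 141, 0, 0, 0], [-140, 36, 141, 0, 0, 0], [-140, 36, 141, 0, 0, 0]]
  ]
}}

```text
clock: 13.12
tool_pos: [0.5861, 0.2101, 0.1513]
orientation: [-155.5, 89.9, -155.6]
force: [-0.8, 0.0, -1.5]
opening: 0.0542
```

Emit:
{"name": "carry_out", "arguments": {
  "series": [
    [[0, 0, 0, 0, 0, 0], [0, 0, 0, 0, 0, 0], [0, 0, 0, 0, 0, 0]]
  ]
}}

```text
clock: 13.5
tool_pos: [0.5867, 0.2106, 0.1524]
orientation: [42.1, 90.0, 42.1]
force: [0.1, 0.5, -0.2]
opening: 0.0544
```

```bash
python3 st.py .5877 .2112 .096 1;python3 - <<'E'
from plant import *; import cv2,numpy as np
i=snapshot("scene")["color"][:,:,::-1]; cv2.imwrite("pics/a7.png",cv2.resize(i[100:280,300:540],None,fx=3,fy=3))
E
```

```text
t 13.5 pos [0.5867 0.2106 0.1524] F [ 0.1  0.5 -0.2] open 0.0544 q [  37.7   18.9  -11.9   -0.   -59.2 -127.7]
shift [56.4  0.6  1. ] turn [ 0.    0.02 -0.02]
[[0.0, -0.0, 1.0], [0.0, 1.0, 0.0], [-1.0, 0.0, 0.0]]
```

View pics/a7.png

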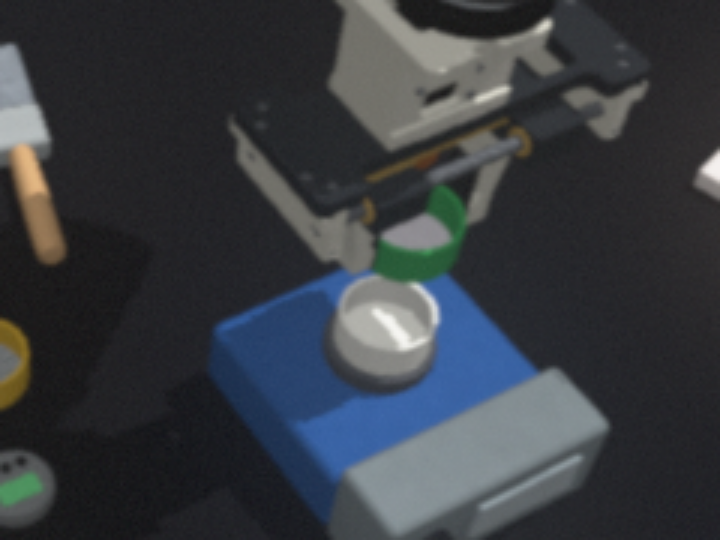

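Emit:
{"name": "carry_out", "arguments": {
  "series": [
    [[20, 0.6, 0.8, 0, 0, 0], [36, 0.6, 0.8, 0, 0, 0], [44, 0.6, 0.8, 0, 0, 0], [49, 0.6, 0.8, 0, 0, 0], [52, 0.6, 0.8, 0, 0, 0], [54, 0.6, 0.8, 0, 0, 0], [55, 0.6, 0.8, 0, 0, 0], [55.5, 0.6, 0.8, 0, 0, 0], [55.5, 0.6, 0.8, 0, 0, 0]]
  ]
}}

```text
clock: 14.68
tool_pos: [0.5878, 0.2112, 0.0967]
orientation: [33.2, 90.0, 33.2]
force: [-0.4, -0.6, -0.0]
opening: 0.0543
```

```bash
python3 st.py .5877 .2112 .096 1;python3 - <<'E'
from plant import *; import cv2,numpy as np
i=snapshot("scene")["color"][:,:,::-1]; cv2.imwrite("pics/a8.png",cv2.resize(i[100:280,300:540],None,fx=3,fy=3))
E
```

```text
t 14.68 pos [0.5878 0.2112 0.0967] F [-0.4 -0.6 -0. ] open 0.0543 q [  37.6   22.1  -15.3    0.   -52.6 -127.7]
shift [ 0.7  0.  -0.1] turn [-0.01  0.01 -0.01]
[[0.0, 0.0, 1.0], [0.0, 1.0, -0.0], [-1.0, 0.0, 0.0]]
```

View pics/a8.png

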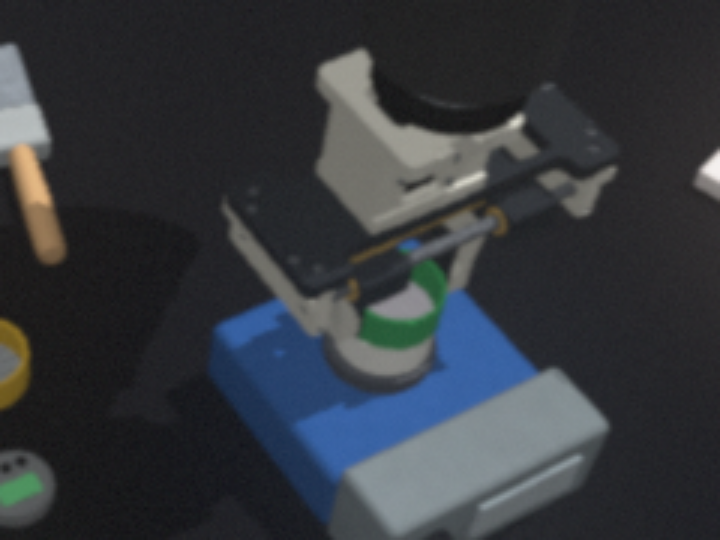

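Emit:
{"name": "carry_out", "arguments": {
  "series": [
    [[0.7, 0, 0, 0, 0, 0], [1, 0, 0, 0, 0, 0], [1, 0, 0, 0, 0, 0]]
  ]
}}

```text
clock: 15.1
tool_pos: [0.5879, 0.2112, 0.0961]
orientation: [19.6, 90.0, 19.6]
force: [-2.3, 0.1, 5.7]
opening: 0.0541
```

Emit:
{"name": "carry_out", "arguments": {
  "hand": -1,
  "series": [
    [[0, 0, 0, 0, 0, 0], [0, 0, 0, 0, 0, 0], [0, 0, 0, 0, 0, 0], [0, 0, 0, 0, 0, 0], [0, 0, 0, 0, 0, 0], [0, 0, 0, 0, 0, 0]]
  ]
}}

```text
clock: 15.85
tool_pos: [0.5877, 0.2111, 0.0955]
orientation: [-128.0, 90.0, -128.0]
force: [0.2, 0.3, -0.6]
opening: 0.0876
```

Emit:
{"name": "carry_out", "arguments": {
  "series": [
    [[-25, 0, 0, 0, 0, 0], [-65, 0, 0, 0, 0, 0], [-85, 0, 0, 0, 0, 0], [-85, -55, -30, 0, 0, 0], [-85, -110, -70, 0, 0, 0], [-85, -155, -100, 0, 0, 0], [-85, -196, -128, 0, 0, 0], [-85, -196, -128, 0, 0, 0], [-85, -196, -128, 0, 0, 0], [-85, -196, -128, 0, 0, 0]]
  ]
}}

```text
clock: 17.1
tool_pos: [0.4603, 0.0158, 0.1806]
orientation: [20.1, 90.0, 20.1]
force: [-0.4, 0.0, -0.7]
opening: 0.0874
```

```bash
python3 st.py .4605 .0145 .012 1;python3 - <<'E'
from plant import *; import cv2,numpy as np
import fit as F
for c in("top","scene"):
    s=snapshot(c); print(c,F.fitp(s,"fine",(.5878,.2112),sil=[(.116,.028),(.092,.028)]))
    cv2.imwrite(f"pics/a9{c}.png",s["color"][:,:,::-1])
E
```

```text
t 17.1 pos [0.4603 0.0158 0.1806] F [-0.4  0.  -0.7] open 0.0874 q [  26.6    2.2  -29.2    0.   -58.6 -116.6]
shift [168.6  -1.3   0.2] turn [ 0.02  0.01 -0.  ]
[[0.0, -0.0, 1.0], [0.0, 1.0, 0.0], [-1.0, 0.0, 0.0]]
top (array([0.58832638, 0.21164039]), np.float64(55.38213734567901), np.uint64(641))
scene (array([0.58826559, 0.21178709]), np.float64(66.57831790123457), np.uint64(943))
```

View pics/a9scene.png

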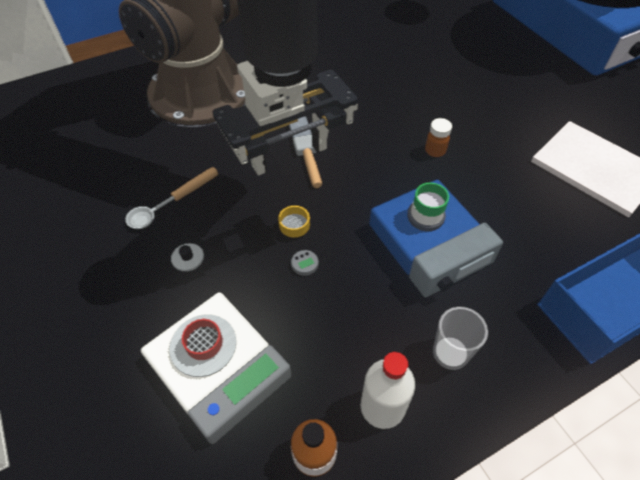

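Emit:
{"name": "carry_out", "arguments": {
  "series": [
    [[30, -1, 0, 0, 0, 0], [75, -1, 0, 0, 0, 0], [115, -1, 0, 0, 0, 0], [140, -1, 0, 0, 0, 0], [156, -1, 0, 0, 0, 0], [164, -1, 0, 0, 0, 0], [168, -1, 0, 0, 0, 0], [168, -1, 0, 0, 0, 0], [168, -1, 0, 0, 0, 0]]
  ]
}}

```text
clock: 18.32
tool_pos: [0.4601, 0.0144, 0.0131]
orientation: [23.6, 89.9, 23.6]
force: [0.2, -0.9, -0.0]
opening: 0.0881
```

Emit:
{"name": "carry_out", "arguments": {
  "hand": 1,
  "series": [
    [[0.8, 0, 0, 0, 0, 0], [0.8, 0, 0, 0, 0, 0], [0.8, 0, 0, 0, 0, 0], [0.8, 0, 0, 0, 0, 0], [0.8, 0, 0, 0, 0, 0], [0.8, 0, 0, 0, 0, 0], [0.8, 0, 0, 0, 0, 0], [0.8, 0, 0, 0, 0, 0]]
  ]
}}

```text
clock: 19.32
tool_pos: [0.4597, 0.0142, 0.0118]
orientation: [26.9, 90.0, 26.9]
force: [-0.3, -0.5, 2.7]
opening: 0.0542
```

```bash
python3 st.py .5879 .2113 .175 1;python3 - <<'E'
from plant import *; import cv2,numpy as np
i=snapshot("scene")["color"][:,:,::-1]; cv2.imwrite("pics/b1.png",cv2.resize(i[130:310,200:440],None,fx=3,fy=3))
E
```

```text
t 19.32 pos [0.4597 0.0142 0.0118] F [-0.3 -0.5  2.7] open 0.0542 q [  26.4   15.8  -41.    -0.   -33.2 -116.4]
shift [-163.2  197.2  128.1] turn [-0.01  0.   -0.  ]
[[0.0, 0.0, 1.0], [0.0, 1.0, -0.0], [-1.0, 0.0, 0.0]]
```

View pics/b1.png

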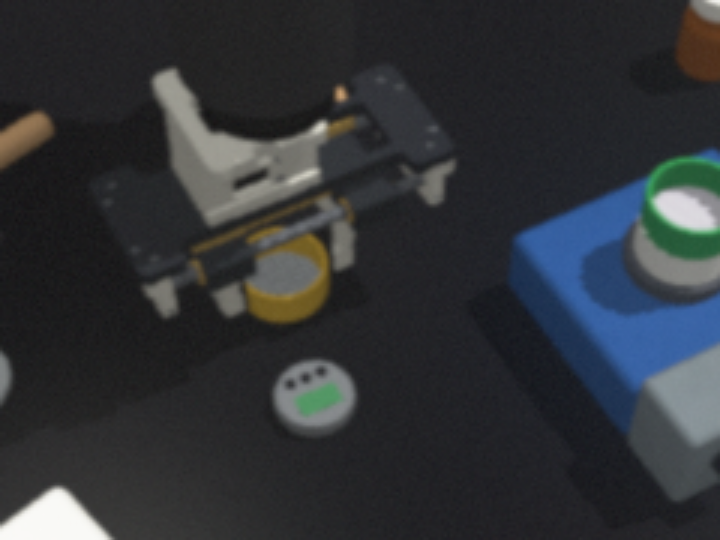

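Emit:
{"name": "carry_out", "arguments": {
  "series": [
    [[-20, 0, 0, 0, 0, 0], [-60, 0, 0, 0, 0, 0], [-110, 0, 0, 0, 0, 0], [-155, 0, 0, 0, 0, 0], [-163, 30, 18, 0, 0, 0], [-163, 75, 48, 0, 0, 0], [-163, 120, 78, 0, 0, 0], [-163, 160, 105, 0, 0, 0], [-163, 190, 123, 0, 0, 0], [-163, 197, 127.8, 0, 0, 0]]
  ]
}}

```text
clock: 20.62
tool_pos: [0.588, 0.2127, 0.1735]
orientation: [-149.2, 89.9, -149.1]
force: [-0.2, -0.2, -0.5]
opening: 0.0543
```

Emit:
{"name": "carry_out", "arguments": {
  "series": [
    [[0, 0, 0, 0, 0, 0], [0, 0, 0, 0, 0, 0], [0, 0, 0, 0, 0, 0], [0, 0, 0, 0, 0, 0]]
  ]
}}

```text
clock: 21.12
tool_pos: [0.5874, 0.2106, 0.1752]
orientation: [40.3, 90.0, 40.3]
force: [-0.2, 0.3, -0.2]
opening: 0.0543
```

```bash
python3 st.py .5876 .2113 .120 1
```

```text
t 21.12 pos [0.5874 0.2106 0.1752] F [-0.2  0.3 -0.2] open 0.0543 q [  37.6   17.9  -10.2   -0.   -61.9 -127.7]
shift [55.2  0.6  0.2] turn [-0.04  0.02 -0.02]
[[0.0, 0.001, 1.0], [0.0, 1.0, -0.001], [-1.0, 0.0, 0.0]]
```

Emit:
{"name": "carry_out", "arguments": {
  "series": [
    [[20, 0.6, 0.2, 0, 0, 0], [36, 0.6, 0.2, 0, 0, 0], [44, 0.6, 0.2, 0, 0, 0], [49, 0.6, 0.2, 0, 0, 0], [52, 0.6, 0.2, 0, 0, 0], [53.5, 0.6, 0.2, 0, 0, 0], [54.5, 0.6, 0.2, 0, 0, 0], [55, 0.6, 0.2, 0, 0, 0], [55, 0.6, 0.2, 0, 0, 0]]
  ]
}}

```text
clock: 22.25
tool_pos: [0.5878, 0.2118, 0.1199]
orientation: [30.9, 90.0, 30.9]
force: [-0.1, 0.3, -1.3]
opening: 0.0541
```

```bash
python3 st.py .5876 .2113 .120 1;python3 - <<'E'
from plant import *; import cv2,numpy as np
i=snapshot("scene")["color"][:,:,::-1]; cv2.imwrite("pics/b2.png",cv2.resize(i[100:280,300:540],None,fx=3,fy=3))
E
```

```text
t 22.25 pos [0.5878 0.2118 0.1199] F [-0.1  0.3 -1.3] open 0.0541 q [  37.7   20.7  -13.9    0.   -55.4 -127.7]
shift [-0.1 -0.5 -0.2] turn [-0.01  0.01 -0.01]
[[0.0, 0.0, 1.0], [0.0, 1.0, -0.0], [-1.0, 0.0, 0.0]]
```

View pics/b2.png

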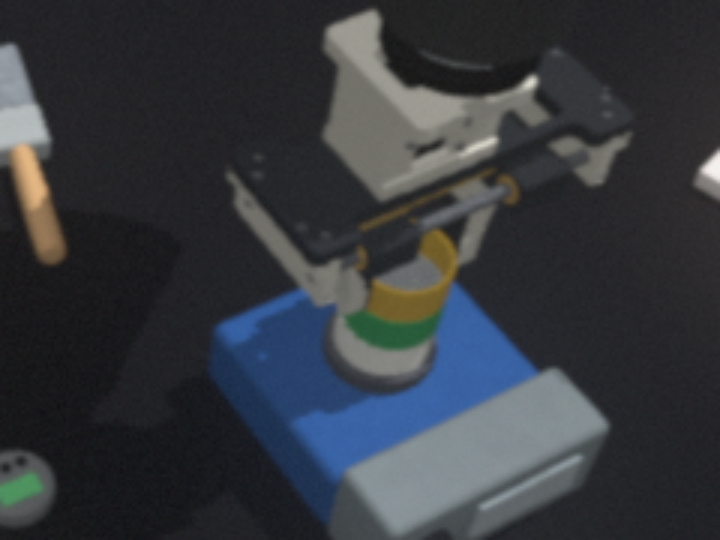

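Yellow is inside green's bore, nearly home; press slightly and release.

Emit:
{"name": "carry_out", "arguments": {
  "series": [
    [[0.6, -0.3, 0, 0, 0, 0], [1, -0.3, 0, 0, 0, 0], [1, -0.3, 0, 0, 0, 0]]
  ]
}}

```text
clock: 22.68
tool_pos: [0.5879, 0.2117, 0.1199]
orientation: [32.5, 89.9, 32.6]
force: [-4.0, 1.2, 7.0]
opening: 0.0545
```

Emit:
{"name": "carry_out", "arguments": {
  "hand": -1,
  "series": [
    [[0, 0, 0, 0, 0, 0], [0, 0, 0, 0, 0, 0], [0, 0, 0, 0, 0, 0], [0, 0, 0, 0, 0, 0], [0, 0, 0, 0, 0, 0], [0, 0, 0, 0, 0, 0]]
  ]
}}

```text
clock: 23.42
tool_pos: [0.5878, 0.2114, 0.1187]
orientation: [-131.1, 90.0, -131.1]
force: [-0.1, -1.1, -0.4]
opening: 0.0877
```

Emit:
{"name": "carry_out", "arguments": {
  "series": [
    [[-25, 0, 0, 0, 0, 0], [-60, 0, 0, 0, 0, 0], [-70, 0, 0, 0, 0, 0], [-70, -60, 5, 0, 0, 0], [-70, -120, 10, 0, 0, 0], [-70, -180, 15, 0, 0, 0], [-70, -240, 20, 0, 0, 0], [-70, -300, 25, 0, 0, 0], [-70, -360, 30, 0, 0, 0], [-70, -400, 35, 0, 0, 0]]
  ]
}}

```text
clock: 24.68
tool_pos: [0.6221, -0.1911, 0.1881]
orientation: [171.8, 89.9, 171.7]
force: [0.5, 0.9, -0.1]
opening: 0.0874
```

Emit:
{"name": "carry_out", "arguments": {
  "series": [
    [[0, -27, 2, 0, 0, 0], [0, -27, 2, 0, 0, 0], [0, -27, 2, 0, 0, 0], [0, -27, 2, 0, 0, 0]]
  ]
}}

```text
clock: 25.18
tool_pos: [0.6246, -0.2146, 0.1887]
orientation: [121.0, 90.0, 121.1]
force: [-0.6, 0.1, -0.4]
opening: 0.0875
```

```bash
python3 st.py .625 -.216 .062 1;python3 - <<'E'
from plant import *; import cv2,numpy as np
import fit as F
for c in("top","scene"):
    s=snapshot(c); print(c,F.fitp(s,"med",(.588,.2115),sil=[(.140,.028),(.116,.028)]))
    cv2.imwrite(f"pics/b3{c}.png",s["color"][:,:,::-1])
E
```

```text
t 25.18 pos [ 0.6246 -0.2146  0.1887] F [-0.6  0.1 -0.4] open 0.0875 q [ -2.1  20.6  -4.3  -0.  -65.1 -87.9]
shift [126.7  -1.4   0.4] turn [ 0.04 -0.01 -0.01]
[[-0.0, -0.001, 1.0], [0.0, 1.0, 0.001], [-1.0, 0.0, -0.0]]
top (array([0.5875767 , 0.21179947]), np.float64(35.583333333333336), np.uint64(714))
scene (array([0.58834721, 0.21260208]), np.float64(64.31076388888889), np.uint64(1091))
```

View pics/b3scene.png

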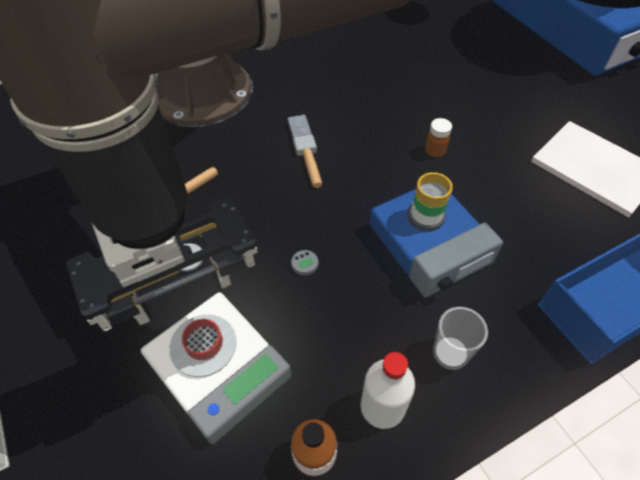

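```bash
python3 - <<'E'
import fit as F; import pickle; from plant import *
F.outline=lambda im,n:((im[...,0]>im[...,1]*1.7)&(im[...,0]>im[...,2]*1.7)&(im[...,0]>40))
S=snapshot("scene");
for h in (22,26,32): print(F.fitp(S,"coarse",(.6255,-.2158),half=h))
E
```

```text
(array([ 0.62835925, -0.21608542]), np.float64(95.75636574074073), np.uint64(1200))
(array([ 0.62506188, -0.21583759]), np.float64(156.4934413580247), np.uint64(1226))
(array([ 0.62506188, -0.21583759]), np.float64(156.4934413580247), np.uint64(1226))
```

Emit:
{"name": "carry_out", "arguments": {
  "series": [
    [[25, -1.4, 0.6, 0, 0, 0], [60, -1.4, 0.6, 0, 0, 0], [90, -1.4, 0.6, 0, 0, 0], [108, -1.4, 0.6, 0, 0, 0], [118, -1.4, 0.6, 0, 0, 0], [123, -1.4, 0.6, 0, 0, 0], [125.5, -1.4, 0.6, 0, 0, 0], [125.5, -1.4, 0.6, 0, 0, 0], [125.5, -1.4, 0.6, 0, 0, 0]]
  ]
}}

```text
clock: 26.45
tool_pos: [0.6256, -0.2171, 0.0639]
orientation: [-7.5, 89.9, -7.5]
force: [-0.1, -1.2, 0.7]
opening: 0.0877
```

```bash
python3 st.py .6253 -.216 .062 1;python3 - <<'E'
from plant import *; import cv2,numpy as np
i=snapshot("scene")["color"][:,:,::-1]; cv2.imwrite("pics/b4.png",cv2.resize(i[250:430,80:320],None,fx=3,fy=3))
E
```

```text
t 26.45 pos [ 0.6256 -0.2171  0.0639] F [-0.1 -1.2  0.7] open 0.0877 q [ -2.3  27.1 -12.1   0.  -50.8 -87.7]
shift [ 1.9  1.1 -0.3] turn [-0.01  0.05  0.01]
[[0.001, 0.0, 1.0], [-0.0, 1.0, -0.0], [-1.0, -0.0, 0.001]]
```

View pics/b4.png

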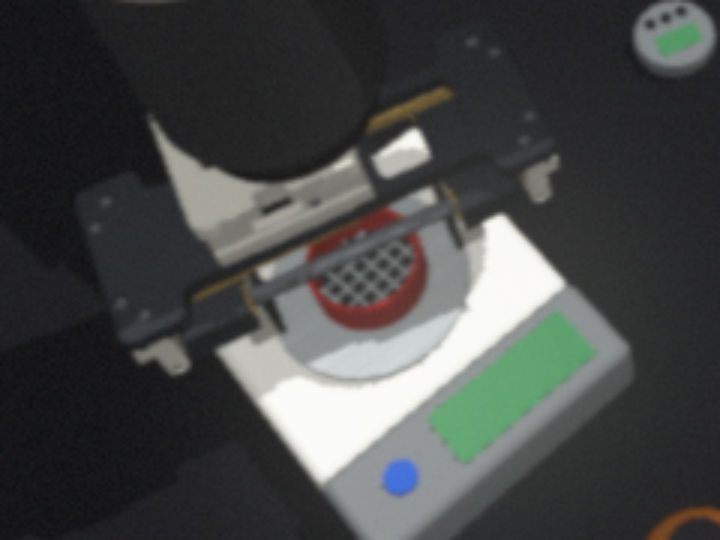

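Emit:
{"name": "carry_out", "arguments": {
  "hand": 1,
  "series": [
    [[1.4, 0.8, 0, 0, 0, 0], [1.4, 0.8, 0, 0, 0, 0], [1.4, 0.8, 0, 0, 0, 0], [1.4, 0.8, 0, 0, 0, 0], [1.4, 0.8, 0, 0, 0, 0], [1.4, 0.8, 0, 0, 0, 0], [1.4, 0.8, 0, 0, 0, 0], [1.4, 0.8, 0, 0, 0, 0]]
  ]
}}

```text
clock: 27.5
tool_pos: [0.6252, -0.2162, 0.0619]
orientation: [104.2, 90.0, 104.1]
force: [-0.4, -0.0, -0.7]
opening: 0.0559
```

Emit:
{"name": "carry_out", "arguments": {
  "series": [
    [[-20, 0, 0, 0, 0, 0], [-60, 0, 0, 0, 0, 0], [-100, 0, 0, 0, 0, 0], [-136, 0, 0, 0, 0, 0], [-136, 40, -4, 0, 0, 0], [-136, 90, -8, 0, 0, 0], [-136, 140, -12, 0, 0, 0], [-136, 190, -16, 0, 0, 0], [-136, 240, -20, 0, 0, 0], [-136, 290, -24, 0, 0, 0]]
  ]
}}

```text
clock: 28.75
tool_pos: [0.6008, 0.0754, 0.1979]
orientation: [112.7, 90.0, 112.6]
force: [0.5, 0.9, -0.8]
opening: 0.0559
```

Emit:
{"name": "carry_out", "arguments": {
  "series": [
    [[0, 40, -4, 0, 0, 0], [0, 80, -8, 0, 0, 0], [0, 115, -11, 0, 0, 0], [0, 137, -13, 0, 0, 0], [0, 137, -13, 0, 0, 0], [0, 137, -13, 0, 0, 0], [0, 137, -13, 0, 0, 0], [0, 137, -13, 0, 0, 0]]
  ]
}}

```text
clock: 29.75
tool_pos: [0.5885, 0.2101, 0.1979]
orientation: [-19.4, 90.0, -19.4]
force: [0.1, -0.8, -0.3]
opening: 0.0558
```

```bash
python3 st.py .5876 .2113 .144 1;python3 - <<'E'
from plant import *; import cv2,numpy as np
i=snapshot("scene")["color"][:,:,::-1]; cv2.imwrite("pics/b5.png",cv2.resize(i[100:280,300:540],None,fx=3,fy=3))
E
```

```text
t 29.75 pos [0.5885 0.2101 0.1979] F [ 0.1 -0.8 -0.3] open 0.0558 q [  37.5   17.    -8.3    0.   -64.7 -127.6]
shift [53.9  1.2 -0.9] turn [-0.07  0.    0.  ]
[[0.0, 0.001, 1.0], [-0.0, 1.0, -0.001], [-1.0, -0.0, 0.0]]
```

View pics/b5.png

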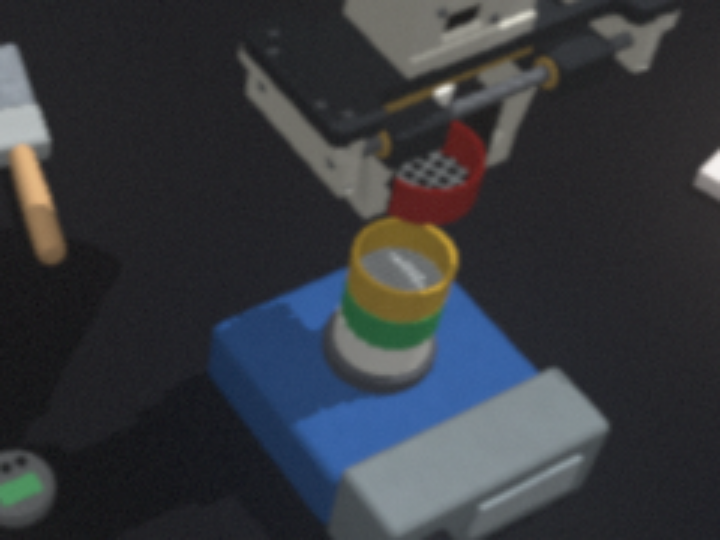

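Emit:
{"name": "carry_out", "arguments": {
  "series": [
    [[20, 1.0, -0.7, 0, 0, 0], [36, 1.0, -0.7, 0, 0, 0], [43, 1.0, -0.7, 0, 0, 0], [48, 1.0, -0.7, 0, 0, 0], [51, 1.0, -0.7, 0, 0, 0], [52.5, 1.0, -0.7, 0, 0, 0], [53.5, 1.0, -0.7, 0, 0, 0], [53.5, 1.0, -0.7, 0, 0, 0]]
  ]
}}

```text
clock: 30.8
tool_pos: [0.5877, 0.2119, 0.1445]
orientation: [26.5, 90.0, 26.5]
force: [-0.6, 0.7, -1.3]
opening: 0.0557
```

Emit:
{"name": "carry_out", "arguments": {
  "series": [
    [[0.5, 0, 0, 0, 0, 0], [1, 0, 0, 0, 0, 0], [1, 0, 0, 0, 0, 0]]
  ]
}}

```text
clock: 31.18
tool_pos: [0.5878, 0.2119, 0.1438]
orientation: [18.9, 90.0, 18.9]
force: [-0.5, 0.1, 2.9]
opening: 0.0557
```

```bash
python3 st.py .5876 .2113 .144 1;python3 - <<'E'
from plant import *; import cv2,numpy as np
i=snapshot("scene")["color"][:,:,::-1]; cv2.imwrite("pics/b6.png",cv2.resize(i[100:280,300:540],None,fx=3,fy=3))
E
```

```text
t 31.18 pos [0.5878 0.2119 0.1438] F [-0.5  0.1  2.9] open 0.0557 q [  37.7   19.5  -12.3    0.   -58.2 -127.7]
shift [-0.2 -0.6 -0.2] turn [-0.01  0.03 -0.01]
[[0.0, 0.0, 1.0], [0.0, 1.0, -0.0], [-1.0, 0.0, 0.0]]
```

View pics/b6.png

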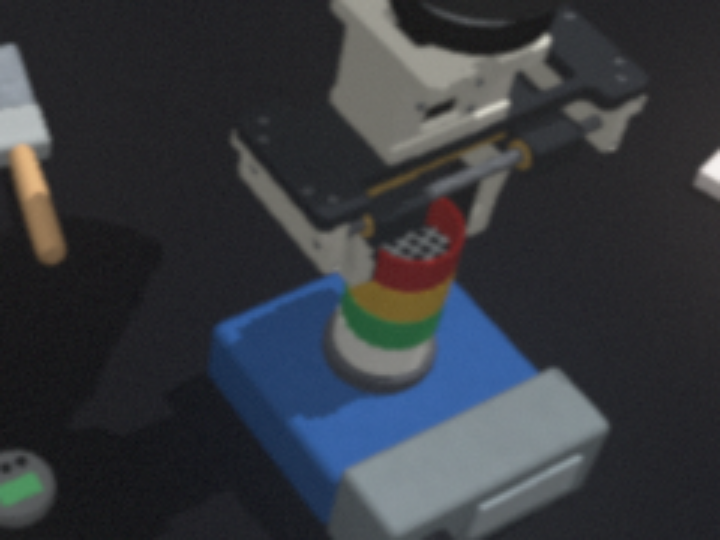

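Emit:
{"name": "carry_out", "arguments": {
  "hand": -1,
  "series": [
    [[0, 0, 0, 0, 0, 0], [0, 0, 0, 0, 0, 0], [0, 0, 0, 0, 0, 0], [0, 0, 0, 0, 0, 0], [0, 0, 0, 0, 0, 0], [0, 0, 0, 0, 0, 0]]
  ]
}}

```text
clock: 31.98
tool_pos: [0.5877, 0.2118, 0.1434]
orientation: [3.6, 90.0, 3.5]
force: [0.4, 0.7, -0.0]
opening: 0.0876
```

Emit:
{"name": "carry_out", "arguments": {
  "series": [
    [[-25, 0, 0, 0, 0, 0], [-60, 0, 0, 0, 0, 0], [-60, -45, -17, 0, 0, 0], [-50, -100, -38, 0, 0, 0], [-40, -155, -60, 0, 0, 0], [-30, -210, -81, 0, 0, 0], [-20, -265, -102, 0, 0, 0], [0, -320, -123, 0, 0, 0], [20, -370, -143, 0, 0, 0], [20, -396, -153, 0, 0, 0]]
  ]
}}

```text
clock: 33.22
tool_pos: [0.4321, -0.186, 0.1221]
orientation: [173.5, 89.9, 173.4]
force: [0.4, 0.5, -0.5]
opening: 0.0877
```

Emit:
{"name": "carry_out", "arguments": {
  "series": [
    [[0, 0, 0, 0, 0, 0], [0, 0, 0, 0, 0, 0], [0, 0, 0, 0, 0, 0], [0, 0, 0, 0, 0, 0]]
  ]
}}

```text
clock: 33.72
tool_pos: [0.4349, -0.1835, 0.1235]
orientation: [0.7, 90.0, 0.7]
force: [-1.0, -0.1, -0.2]
opening: 0.0874
```

```bash
python3 st.py .4345 -.184 .009 1;python3 - <<'E'
from plant import *; import cv2,numpy as np
import fit as F
for c in("top","scene"):
    s=snapshot(c); print(c,F.fitp(s,"coarse",(.588,.2115),sil=[(.164,.028),(.140,.028)],half=30))
    cv2.imwrite(f"pics/b7{c}.png",s["color"][:,:,::-1])
E
```

```text
t 33.73 pos [ 0.4349 -0.1835  0.1235] F [-1.  -0.1 -0.2] open 0.0874 q [  1.1   7.  -32.4   0.  -50.6 -91. ]
shift [114.5  -0.5  -0.5] turn [ 0.06  0.02 -0.  ]
[[0.0, -0.001, 1.0], [0.0, 1.0, 0.001], [-1.0, 0.0, 0.0]]
top (array([0.58703325, 0.21195391]), np.float64(55.92283950617284), np.uint64(714))
scene (array([0.58733166, 0.21300108]), np.float64(58.920910493827165), np.uint64(1079))
```

View pics/b7scene.png

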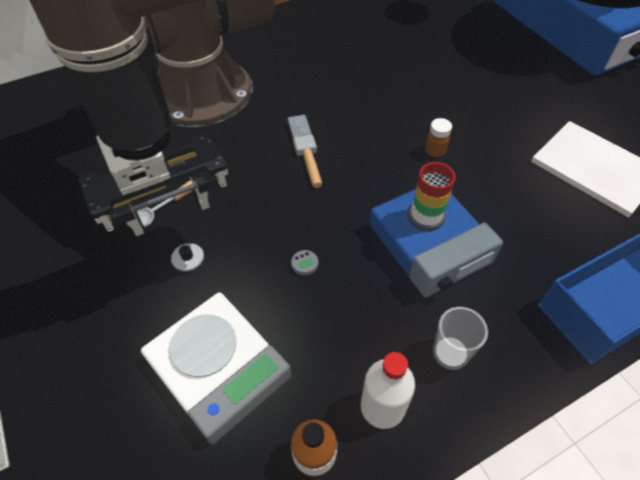

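Emit:
{"name": "carry_out", "arguments": {
  "series": [
    [[25, -0.4, -0.4, 0, 0, 0], [55, -0.4, -0.4, 0, 0, 0], [80, -0.4, -0.4, 0, 0, 0], [95, -0.4, -0.4, 0, 0, 0], [102, -0.4, -0.4, 0, 0, 0], [105, -0.4, -0.4, 0, 0, 0], [105, -0.4, -0.4, 0, 0, 0], [105, -0.4, -0.4, 0, 0, 0]]
  ]
}}

```text
clock: 34.83
tool_pos: [0.4346, -0.1845, 0.0189]
orientation: [-1.7, 89.9, -1.7]
force: [0.2, 0.0, 0.0]
opening: 0.0873
```

```bash
python3 st.py .4345 -.184 .017 1;python3 - <<'E'
from plant import *; import cv2,numpy as np
i=snapshot("scene")["color"][:,:,::-1]; cv2.imwrite("pics/c1.png",cv2.resize(i[180:330,90:290],None,fx=4,fy=4))
E
```

```text
t 34.83 pos [ 0.4346 -0.1845  0.0189] F [0.2 0.  0. ] open 0.0873 q [  1.   16.  -39.1   0.  -34.8 -91. ]
shift [ 1.9  0.5 -0.1] turn [-0.01  0.06  0.  ]
[[0.001, 0.0, 1.0], [-0.0, 1.0, -0.0], [-1.0, -0.0, 0.001]]
```

View pics/c1.png

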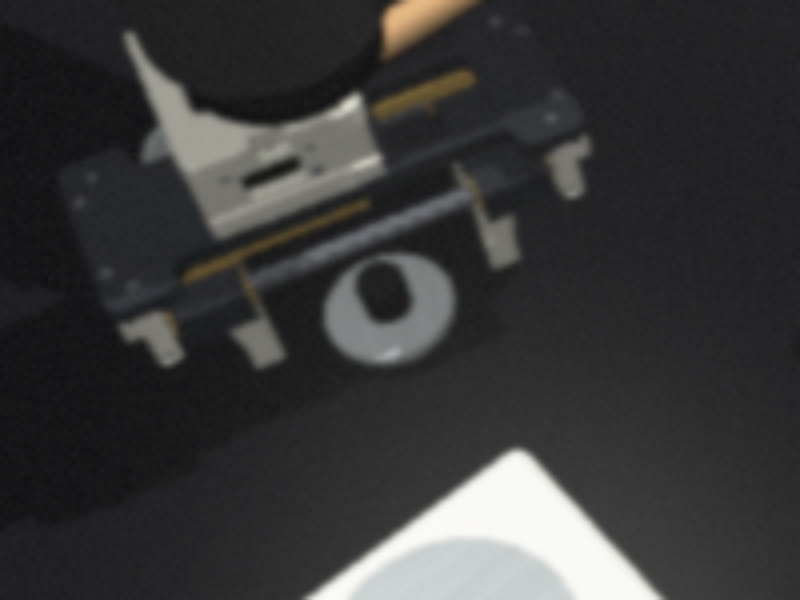

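Emit:
{"name": "carry_out", "arguments": {
  "hand": 1,
  "series": [
    [[0.8, 0.4, 0, 0, 0, 0], [0.8, 0.4, 0, 0, 0, 0], [0.8, 0.4, 0, 0, 0, 0], [0.8, 0.4, 0, 0, 0, 0], [0.8, 0.4, 0, 0, 0, 0], [0.8, 0.4, 0, 0, 0, 0], [0.8, 0.4, 0, 0, 0, 0], [0.8, 0.4, 0, 0, 0, 0], [0.8, 0.4, 0, 0, 0, 0], [0.8, 0.4, 0, 0, 0, 0]]
  ]
}}

```text
clock: 36.12
tool_pos: [0.4341, -0.1841, 0.0175]
orientation: [60.0, 90.0, 60.0]
force: [0.9, 0.7, 0.1]
opening: 0.021
```

Emit:
{"name": "carry_out", "arguments": {
  "series": [
    [[0, 0, 0, 0, 0, 0], [0, 0, 0, 0, 0, 0], [0, 0, 0, 0, 0, 0], [0, 0, 0, 0, 0, 0]]
  ]
}}

```text
clock: 36.62
tool_pos: [0.4341, -0.1841, 0.0175]
orientation: [174.1, 90.0, 174.1]
force: [1.0, -0.3, 0.7]
opening: 0.021
```

Emit:
{"name": "carry_out", "arguments": {
  "series": [
    [[-20, 0, 0, 0, 0, 0], [-60, 0, 0, 0, 0, 0], [-110, 0, 0, 0, 0, 0], [-160, 0, 0, 0, 0, 0], [-205, 0, 0, 0, 0, 0], [-215, 35, 14, 0, 0, 0], [-215, 80, 31, 0, 0, 0], [-215, 125, 49, 0, 0, 0], [-215, 170, 66, 0, 0, 0], [-215, 215, 83, 0, 0, 0]]
  ]
}}

```text
clock: 37.88
tool_pos: [0.5173, 0.0324, 0.2325]
orientation: [153.2, 90.0, 153.2]
force: [0.7, -0.3, -1.4]
opening: 0.0212
```

Emit:
{"name": "carry_out", "arguments": {
  "series": [
    [[0, 45, 18, 0, 0, 0], [0, 90, 36, 0, 0, 0], [0, 130, 51, 0, 0, 0], [0, 160, 63, 0, 0, 0], [0, 175, 68, 0, 0, 0], [0, 180, 70, 0, 0, 0], [0, 180, 70, 0, 0, 0], [0, 180, 70, 0, 0, 0], [0, 180, 70, 0, 0, 0], [0, 180, 70, 0, 0, 0]]
  ]
}}

```text
clock: 39.12
tool_pos: [0.5872, 0.2104, 0.2328]
orientation: [44.6, 90.0, 44.6]
force: [-0.0, 0.2, -0.9]
opening: 0.0213
```

```bash
python3 st.py .5872 .2115 .1735 1;python3 - <<'E'
from plant import *; import cv2,numpy as np
i=snapshot("scene")["color"][:,:,::-1]; cv2.imwrite("pics/c2.png",cv2.resize(i[60:240,300:540],None,fx=3,fy=3))
E
```

```text
t 39.12 pos [0.5872 0.2104 0.2328] F [-0.   0.2 -0.9] open 0.0213 q [  37.6   15.5   -5.7   -0.   -68.8 -127.7]
shift [59.3  1.1  0. ] turn [-0.04  0.01 -0.01]
[[0.0, 0.001, 1.0], [0.0, 1.0, -0.001], [-1.0, 0.0, 0.0]]
```

View pics/c2.png

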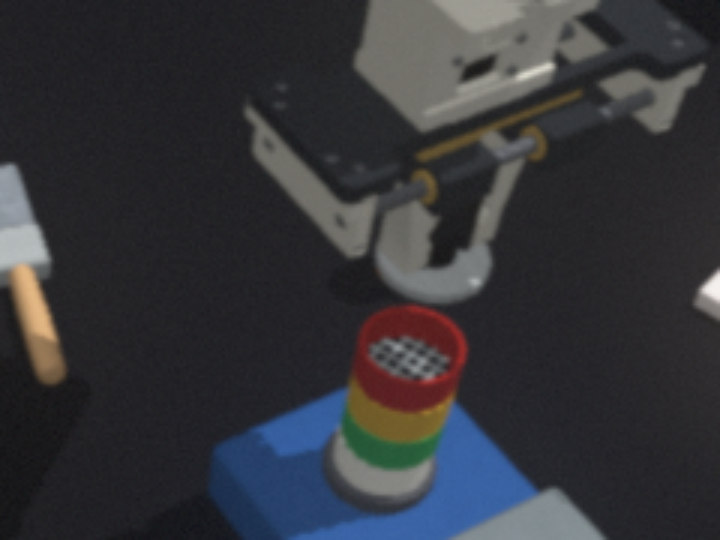

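Emit:
{"name": "carry_out", "arguments": {
  "series": [
    [[20, 0.9, 0, 0, 0, 0], [36, 0.9, 0, 0, 0, 0], [45, 0.9, 0, 0, 0, 0], [50, 0.9, 0, 0, 0, 0], [54, 0.9, 0, 0, 0, 0], [56.5, 0.9, 0, 0, 0, 0], [58, 0.9, 0, 0, 0, 0], [58, 0.9, 0, 0, 0, 0]]
  ]
}}

```text
clock: 40.17
tool_pos: [0.5873, 0.2118, 0.1747]
orientation: [37.3, 90.0, 37.2]
force: [-1.0, 0.7, -0.7]
opening: 0.021
```

Emit:
{"name": "carry_out", "arguments": {
  "series": [
    [[0.5, 0, 0, 0, 0, 0], [1, 0, 0, 0, 0, 0], [1, 0, 0, 0, 0, 0]]
  ]
}}

```text
clock: 40.55
tool_pos: [0.5873, 0.2118, 0.1736]
orientation: [28.8, 90.0, 28.8]
force: [-0.8, 0.7, -1.2]
opening: 0.0212
```

```bash
python3 st.py .5872 .2115 .1735 1;python3 - <<'E'
from plant import *; import cv2,numpy as np
i=snapshot("scene")["color"][:,:,::-1]; cv2.imwrite("pics/c3.png",cv2.resize(i[60:240,300:540],None,fx=3,fy=3))
E
```

```text
t 40.55 pos [0.5873 0.2118 0.1736] F [-0.8  0.7 -1.2] open 0.0212 q [  37.7   18.   -10.3    0.   -61.7 -127.7]
shift [ 0.1 -0.3 -0.1] turn [-0.01  0.01 -0.  ]
[[0.0, 0.0, 1.0], [0.0, 1.0, -0.0], [-1.0, 0.0, 0.0]]
```

View pics/c3.png

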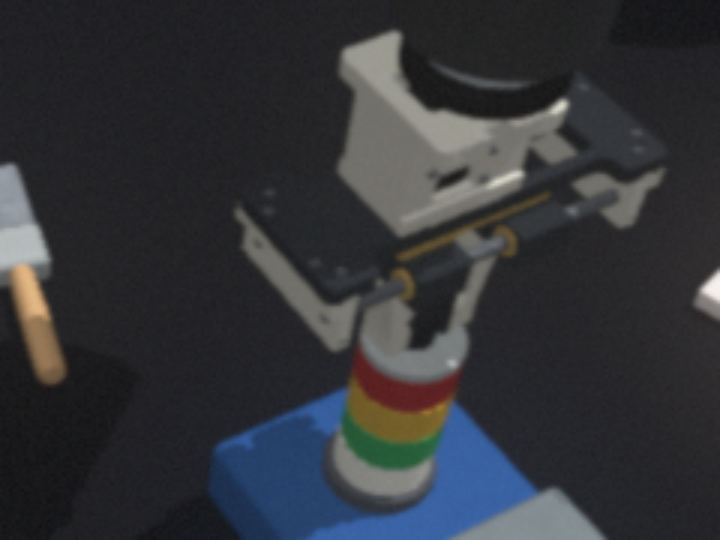

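Emit:
{"name": "carry_out", "arguments": {
  "series": [
    [[0.5, 0, 0, 0, 0, 0], [0.5, 0, 0, 0, 0, 0]]
  ]
}}

```text
clock: 40.85
tool_pos: [0.5874, 0.2118, 0.1736]
orientation: [15.2, 90.0, 15.2]
force: [-1.0, -0.4, 3.2]
opening: 0.0211
```

Emit:
{"name": "carry_out", "arguments": {
  "hand": -1,
  "series": [
    [[0, 0, 0, 0, 0, 0], [0, 0, 0, 0, 0, 0], [0, 0, 0, 0, 0, 0], [0, 0, 0, 0, 0, 0], [0, 0, 0, 0, 0, 0], [0, 0, 0, 0, 0, 0], [0, 0, 0, 0, 0, 0], [0, 0, 0, 0, 0, 0]]
  ]
}}

```text
clock: 41.85
tool_pos: [0.5872, 0.2118, 0.1731]
orientation: [92.6, 90.0, 92.6]
force: [0.3, 0.5, -0.2]
opening: 0.0872
```

Emit:
{"name": "carry_out", "arguments": {
  "series": [
    [[-15, 0, 0, 0, 0, 0], [-40, 0, 0, 0, 0, 0], [-70, 0, 0, 0, 0, 0], [-70, -50, 0, 0, 0, 0], [-70, -100, 0, 0, 0, 0], [-70, -150, 0, 0, 0, 0], [-70, -200, 0, 0, 0, 0], [-70, -230, 0, 0, 0, 0], [-70, -230, 0, 0, 0, 0], [-70, -230, 0, 0, 0, 0]]
  ]
}}

```text
clock: 43.1
tool_pos: [0.5874, -0.018, 0.2439]
orientation: [16.4, 89.9, 16.3]
force: [0.2, -0.2, -0.9]
opening: 0.0874
```

```bash
python3 st.py .5872 .2115 .1735 1;python3 - <<'E'
from plant import *; import cv2,numpy as np
import fit as F
A={}
for c in("top","scene"):
    s=snapshot(c); A[c]=s
    for n,z in(("coarse",.132),("med",.108),("fine",.084)):
        pass
    cv2.imwrite(f"pics/c4{c}.png",s["color"][:,:,::-1])
F.outline=lambda im,n:(im.min(2)>90)
print("lid",F.fitp(A["top"],"lid",(.5872,.2115),sil=[(.170,.028),(.164,.028)],half=30))
i=A["scene"]["color"][130:250,370:490,::-1]; j=A["top"]["color"][160:280,170:290,::-1]
cv2.imwrite("pics/c4.png",cv2.resize(np.hstack([i,j]),None,fx=3.3,fy=3.3))
# predicted rim/shoulder lines
s=A["scene"]
for z in(.170,.164,.140,.116,.092,.068): 
    q=F.proj(s,F.circ(.588,.212,z,.028)); print(z,q.min(0).round(1),q.max(0).round(1))
X=dict(timer=(.5413,-.006)); print(F.fitp(A["top"],"timer",(.5413,-.006)))
E
```

```text
t 43.1 pos [ 0.5874 -0.018   0.2439] F [ 0.2 -0.2 -0.9] open 0.0874 q [  17.3   11.7   -9.3    0.   -69.  -107.3]
shift [ 70.4 229.5  -0.4] turn [-0.03  0.06 -0.02]
[[0.001, 0.001, 1.0], [0.0, 1.0, -0.001], [-1.0, 0.0, 0.001]]
lid (array([0.61747827, 0.19915206]), np.float64(546.4419367283951), np.uint64(618))
0.17 [419.7 158.4] [455.6 184.6]
0.164 [419.2 161. ] [454.8 187.2]
0.14 [416.9 171.2] [451.7 197.2]
0.116 [414.8 181. ] [448.7 206.7]
0.092 [412.7 190.3] [445.9 215.8]
0.068 [410.7 199.2] [443.2 224.4]
(array([ 0.5417344 , -0.00665823]), np.float64(33.238233024691354), np.uint64(362))
```

View pics/c4.png

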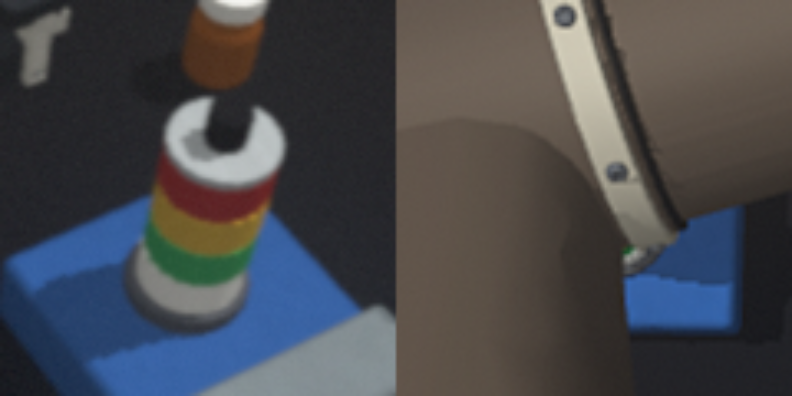

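View pics/c4scene.png

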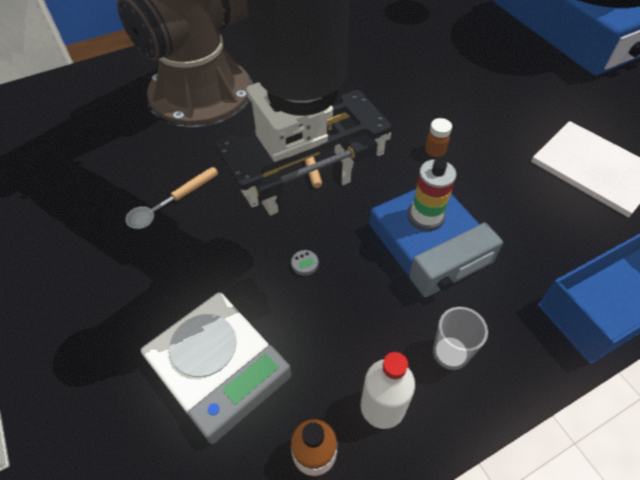

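```bash
python3 -c "
from plant import *
print(close_job())"
```

```text
the job is handed in; nothing more can be done
None
```

The sieve stack is built on the shaker: pan in the collar, then the green, yellow and red sieves and the lid. Each piece was let go before the next was added. I handed the job in at about 43 s; no verdict was reported.

**Seating of the pan and sieves:** After each release I fitted the piece's outline in both camera views. All four lie within about 1.5 mm horizontally of the piece below. The gripper reached the height expected for a fully home piece (within about 1 mm), and light contact was felt.

**Lid:** In the scene view its disc edges lie within 1 px of the position predicted for a lid fully home. The arm blocked the top view, so that second fit of the lid failed (it returned a meaningless result) and the lid is confirmed by one camera only.

**Disagreement while measuring:** The first fit of the red sieve differed by 6 mm between the two cameras, because its mask picked up other things. With a looser colour threshold, one crop agreed to under 1 mm and a tighter one was still about 3.5 mm off. It was gripped cleanly, and its fit after nesting is normal.

**Bystanders:** The timer measured within 1 mm of its starting place. The jar looked unmoved in the images; I did not measure it.

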